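# Restock the guest-soap drawer

## Robot

A 6-joint arm with a two-finger parallel gripper is mounted at the origin on the work surface. World frame = base frame: x ahead of the robot, y to its left, z up, the work surface at z = 0. Lengths are in m, angles in rad, forces in N, time in s.
With the tool pointing down it reaches from about 0.3 to 0.775 m from the base axis. Payload 14.6 kg.
Tool frame: the origin (TCP) lies at the very end of the fingers, on their centre line; the grasp point (between the pads) lies 19 mm behind it; x points along the fingers, z is the direction in which the jaws open and shut, and the axes are right-handed (so a half turn about x gives the same grasp; the last joint's range is limited). The gripper opens to 94 mm and grips with 3 to 60 N. Pads are 16 mm wide; open, the fingers measure 119 mm over their backs; the gripper's body (75 mm by 177 mm) begins 78 mm behind the grasp point.
Start: joints at [-1.308, 0.3, 1.521, -0, 1.321, -0.067], TCP at [0.178, -0.52, 0.205] pointing down, gripper open.
Joint ranges: [-3.03, 3.03], [-0.79, 2.21], [0.23, 2.52], [-1.04, 4.18], [0, 3.07], [-2.55, 2.55]. Speed limits (rad/s): [2.22, 2.22, 2.57, 3.14, 3.14, 3.14].

## Interface

Orientations are given as [roll, pitch, yaw] about the fixed x, y, z axes, in that order (R = Rz(yaw) Ry(pitch) Rx(roll)).
In Python, from station import ctrl gives the robot as it stands. The module is installed in compiled form; this text tells all that it offers.
- The arm moves only by the tool servo_tool, never from a script. Its argument "motion" is one flat list of numbers, 4 for each row, row after row: the shift along the tool's x, y, z in mm, then the turn about the tool's x in degrees. In form: [dx, dy, dz, roll, dx, dy, dz, roll, ...]. A call has 1 to 20 rows; each row is the pose to reach, as a shift and turn from the pose commanded when the call began, along the tool's axes at that moment; what a row does not reach only later rows make up. A row lasts 1/8 s, in which the tool goes at most 62.5 mm and 10.7 degrees, less where a joint would pass 70% of its speed; a pose out of reach is approached as far as the arm can. A call with a gripper value outside its range is refused whole. "gripper" is the opening, from 0 (shut) to 1 (fully open), set as the call begins (left out, the last holds). The fingers move at their own pace and stop on an object; "force" is the grip in N (left out, the last holds). Time passes only in rows, so rows that repeat a pose let the fingers close. It gives the time, the measured TCP pose, the force and the opening at its end, in the units of the state.
- ctrl.get_obs(): the state, without advancing time (a new reading comes with each control period).
- ctrl.camera(name): name is "scene" or "top" or "wrist"; returns a dict with "color" (400x640x3 uint8, red, green, blue), "z_map" (400x640 float32, m along the optical axis (not along the pixel's ray), 0 where there is no reading), "fx", "fy", "cx", "cy" (pixels), "dist_coeffs" ([k1, k2, p1, p2, k3] as OpenCV has them; the pictures are not rectified), "rvec" (rotation vector, rad) and "tvec" (3), from world to camera coordinates, as OpenCV has them. Camera axes: x right, y down, z forward; pixel columns grow to the right and rows downward; lengths in m; the calibration is good to about 2 mm. A picture is of the moment at which its call begins.
- ctrl.hand_in(): hands the job in, once; it reports no verdict.
The state is a dict: "time_s": time; "qpos": joint angles; "joint_vel": joint speeds; "tau": joint torques, N m; "ee_pos": TCP position; "eef_rot": TCP orientation; "force": force on the tool from outside, world axes, zero at the start; "moment": the same for the moment, N m; "grip_width": finger opening in m.
Only numpy, scipy, OpenCV 4.12 (cv2) and the standard library are available. Lean on these libraries where they do the work, as an engineer would, in place of code of your own. Each camera call takes 0.05 s, during which the arm holds its last target.

## Task

The little soap drawer on the vanity counter has two empty pockets: put the two small spare guest soaps from the counter into them, one in each, lying flat on the pocket floor, and leave the soaps already in the drawer in their pockets. Then push the drawer fully shut without slamming it. Leave everything else on the counter where it is, the big bath soap included.

Things in the scene. Friction and masses are not known exactly. Their poses are not given: they have to be found in the camera images.
- drawer (a joint): sliding of the shallow drawer in its low grey plastic cabinet (m): 0 = pulled fully out, as at the start; grows as the drawer goes in along its +x axis; 0.152 = fully shut, where it meets a hard stop. It slides with about 2.5 N of friction plus light damping (8 N per m/s) and stays where it is left. The cabinet is fixed to the counter, 244 mm wide, 168 mm deep, 60 mm high; the opening under its top is 54 mm high, so a soap not down in its pocket would jam.
- drawer_front (a point): middle of the outer face of the drawer's front panel, on the side facing the robot. Axes: x points into the cabinet (the closing direction), y along the panel, z up. The panel is 240 mm wide, 8 mm thick, its face spans from 25 mm below to 25 mm above this point (4 to 54 mm above the counter), and is flat, without a knob; push anywhere near its middle.
- pocket0 (a point): centre of the floor of pocket 0 of the drawer (front row, nearer the panel, +y column), 10 mm above the counter. Rectangular pocket 66 mm along its x (the drawer's closing direction) by 46 mm along its y, 9 mm deep, its rim 19 mm above the counter; straight flat grey land of 20 mm between pockets along y and 6 mm along x. Four of the six pockets hold a soap, two are empty; which ones varies. All move with the drawer.
- pocket1 (a point): centre of the floor of pocket 1 of the drawer (front row, nearer the panel, middle column), 10 mm above the counter. Rectangular pocket 66 mm along its x (the drawer's closing direction) by 46 mm along its y, 9 mm deep, its rim 19 mm above the counter; straight flat grey land of 20 mm between pockets along y and 6 mm along x. Four of the six pockets hold a soap, two are empty; which ones varies. All move with the drawer.
- pocket2 (a point): centre of the floor of pocket 2 of the drawer (front row, nearer the panel, -y column), 10 mm above the counter. Rectangular pocket 66 mm along its x (the drawer's closing direction) by 46 mm along its y, 9 mm deep, its rim 19 mm above the counter; straight flat grey land of 20 mm between pockets along y and 6 mm along x. Four of the six pockets hold a soap, two are empty; which ones varies. All move with the drawer.
- pocket3 (a point): centre of the floor of pocket 3 of the drawer (rear row, nearer the cabinet, +y column), 10 mm above the counter. Rectangular pocket 66 mm along its x (the drawer's closing direction) by 46 mm along its y, 9 mm deep, its rim 19 mm above the counter; straight flat grey land of 20 mm between pockets along y and 6 mm along x. Four of the six pockets hold a soap, two are empty; which ones varies. All move with the drawer.
- pocket4 (a point): centre of the floor of pocket 4 of the drawer (rear row, nearer the cabinet, middle column), 10 mm above the counter. Rectangular pocket 66 mm along its x (the drawer's closing direction) by 46 mm along its y, 9 mm deep, its rim 19 mm above the counter; straight flat grey land of 20 mm between pockets along y and 6 mm along x. Four of the six pockets hold a soap, two are empty; which ones varies. All move with the drawer.
- pocket5 (a point): centre of the floor of pocket 5 of the drawer (rear row, nearer the cabinet, -y column), 10 mm above the counter. Rectangular pocket 66 mm along its x (the drawer's closing direction) by 46 mm along its y, 9 mm deep, its rim 19 mm above the counter; straight flat grey land of 20 mm between pockets along y and 6 mm along x. Four of the six pockets hold a soap, two are empty; which ones varies. All move with the drawer.
- soap0: small cream guest soap already in one of the drawer's pockets: rounded block 56 (its x) by 36 (its y) by 32 mm high, 60 g, standing 23 mm proud of the pocket rim. Origin: centre of the underside; z up.
- soap1: small cream guest soap already in one of the drawer's pockets: rounded block 56 (its x) by 36 (its y) by 32 mm high, 60 g, standing 23 mm proud of the pocket rim. Origin: centre of the underside; z up.
- soap2: small cream guest soap already in one of the drawer's pockets: rounded block 56 (its x) by 36 (its y) by 32 mm high, 60 g, standing 23 mm proud of the pocket rim. Origin: centre of the underside; z up.
- soap3: small cream guest soap already in one of the drawer's pockets: rounded block 56 (its x) by 36 (its y) by 32 mm high, 60 g, standing 23 mm proud of the pocket rim. Origin: centre of the underside; z up.
- spare_a: spare small cream guest soap lying flat on the open counter beside the drawer: rounded block 56 (its x) by 36 (its y) by 32 mm high, about 60 g, the same as those in the drawer. Origin: centre of the underside; z up.
- spare_b: spare small cream guest soap lying flat on the open counter beside the drawer: rounded block 56 (its x) by 36 (its y) by 32 mm high, about 60 g, the same as those in the drawer. Origin: centre of the underside; z up.
- bath_soap: bystander: large cream bath soap 92 x 60 x 34 mm, lying on the counter, too big for any pocket. Origin: centre of the underside.
- ring_dish: bystander: shallow blue ceramic ring dish, 90 mm across, 22 mm high, on the counter. Origin: centre of the underside.
- clipper: bystander: steel nail clipper 62 x 14 x 11 mm, lying on top of the drawer cabinet. Origin: centre of the underside.
- amber_jar: bystander: empty amber glass jar, 60 mm across, 62 mm high, standing to the left. Origin: centre of the underside.
- tumbler: bystander: white ceramic cup without a handle, 72 mm across, 62 mm high, standing to the right. Origin: centre of the underside.
Not all that is in view belongs to the job. Leave any blue look-alike of the soap0 alone. What is shaped like the spare_a but red is not meant.

How it is judged:
On the way, in this order (a step that is already met when the one before it is completed fails the run):
1. both spare soaps lie flat in two different pockets, let go, with the drawer still open (angle between each of spare_a, spare_b's own z axis and vertical below 0.12 rad and horizontal distance between each of spare_a, spare_b and pocket1 below 0.11 m and z of spare_a in the frame of pocket1 between -0.004 and 0.004 m and z of spare_b in the frame of pocket1 between -0.004 and 0.004 m and horizontal distance between spare_a and spare_b above 0.04 m and linear speed of each of spare_a, spare_b below 0.02 m/s and contact force between the fingers and spare_a below 0.1 N and contact force between the fingers and spare_b below 0.1 N and value of joint drawer below 0.06 m), for 0.2 s.
2. the drawer is fully shut (value of joint drawer above 0.145 m), for 0.2 s.
At the end, for the whole second after the job is handed in: Drawer shut (joint above 0.145 of 0.152 m); all six soaps in pockets, the spares in two different ones: undersides within 4 mm of pocket-floor height, within 110 mm of pocket1, tilted under 0.12 rad; spares over 40 mm apart, let go and at rest (under 0.02 m/s) (angle between each of spare_a, spare_b, soap0, soap1, soap2, soap3's own z axis and vertical below 0.12 rad and horizontal distance between each of spare_a, spare_b, soap0, soap1, soap2, soap3 and pocket1 below 0.11 m and z of spare_a in the frame of pocket1 between -0.004 and 0.004 m and z of spare_b in the frame of pocket1 between -0.004 and 0.004 m and horizontal distance between spare_a and spare_b above 0.04 m and z of soap0 in the frame of pocket1 between -0.004 and 0.004 m and z of soap1 in the frame of pocket1 between -0.004 and 0.004 m and z of soap2 in the frame of pocket1 between -0.004 and 0.004 m and z of soap3 in the frame of pocket1 between -0.004 and 0.004 m and linear speed of each of spare_a, spare_b below 0.02 m/s and contact force between the fingers and spare_a below 0.1 N and contact force between the fingers and spare_b below 0.1 N and value of joint drawer above 0.145 m); the robot touches nothing.
It fails at once if a soap that was already in the drawer is lifted out or tipped (height (world z) of any of soap0, soap1, soap2, soap3 above 0.022 m or angle between any of soap0, soap1, soap2, soap3's own z axis and vertical above 0.35 rad).
It fails at once if a bystander is moved more than 30 mm or knocked over (distance of any of bath_soap, ring_dish, clipper, amber_jar, tumbler from where it was at the start of the episode above 0.03 m or angle between any of amber_jar, tumbler's own z axis and vertical above 0.4 rad).
It fails at once if the drawer is slammed (faster than 0.45 m/s) (velocity of joint drawer above 0.45 m/s).
It also fails if it takes over 67 s, if anything falls off the work surface, if the arm or the gripper's body presses on something with over 40 N, if the wrist force passes 120 N, or if a joint passes its speed limit or range.

## Working session

There is one attempt and no reset: what is moved stays moved. The work goes in short steps, Python scripts to look and compute and a tool call to move; the robot and the scene stay as the last step left them, time stands still between calls to the robot, and variables do not carry over. Pictures are saved under pics/ and viewed, and the job is handed in when it is done.

Besides the shell and the picture viewer there is one more tool, called after "Emit:" as a command line: name --argument value ..., lists and objects as JSON in quotes. servo_tool: Moves the arm, as the interface text tells. Its arguments: {"type":"object","properties":{"motion":{"type":"array","items":{"type":"number"}},"gripper":{"type":"number"},"force":{"type":"number"}},"required":["motion"]}

```bash
mkdir -p pics; cat > h.py <<'E'
import numpy as np,cv2
from station import ctrl
from scipy.spatial.transform import Rotation as R
def cam(n):
    c=ctrl.camera(n); return c
def world(c):
    h,w=c["z_map"].shape
    K=np.array([[c["fx"],0,c["cx"]],[0,c["fy"],c["cy"]],[0,0,1.]])
    u,v=np.meshgrid(np.arange(w),np.arange(h))
    p=cv2.undistortPoints(np.stack([u,v],-1).reshape(-1,1,2).astype(np.float64),K,np.array(c["dist_coeffs"],float)).reshape(h,w,2)
    z=c["z_map"].astype(float)
    P=np.dstack([p[...,0]*z,p[...,1]*z,z])
    Rm=cv2.Rodrigues(np.array(c["rvec"],float))[0]
    W=(P-np.array(c["tvec"]).ravel())@Rm
    W[z==0]=np.nan
    return W
def save(c,n): cv2.imwrite("pics/"+n,c["color"][...,::-1])
E
python3 - <<'E'
from h import *
for n in ["top","scene"]:
    c=cam(n); save(c,n+"0.png"); np.savez(n+"0.npz",W=world(c),c=c["color"])
o=ctrl.get_obs(); print({k:np.round(v,4) for k,v in o.items()})
E
```

```text
{'time_s': np.float64(0.1), 'qpos': array([-1.3076,  0.3004,  1.5215,  0.    ,  1.3207, -0.0666]), 'joint_vel': array([ 0.0007, -0.0002, -0.0027,  0.0004,  0.0008,  0.001 ]), 'tau': array([ 8.00000e-04, -5.32644e+01, -3.53284e+01,  7.09000e-02,
        2.35000e-02, -1.00000e-04]), 'ee_pos': array([ 0.1781, -0.5201,  0.205 ]), 'eef_rot': array([3.0717, 1.5698, 1.8307]), 'force': array([-0.4579, -0.4763,  0.4153]), 'moment': array([0.0603, 0.0034, 0.0294]), 'grip_width': np.float64(0.0937)}
```

View pics/top0.png

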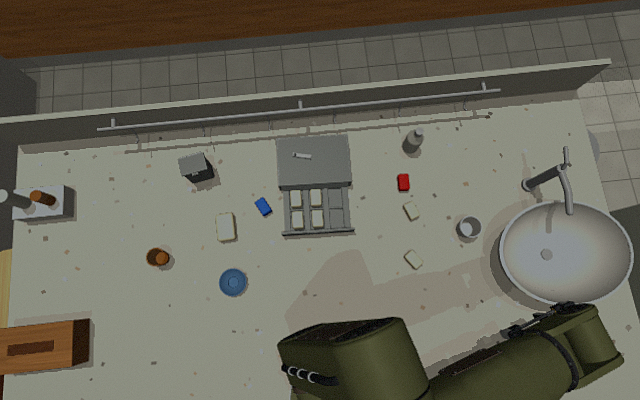

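View pics/scene0.png

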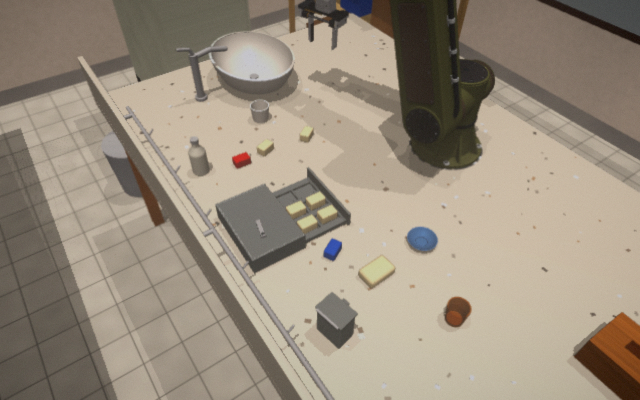

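The top view shows four cream soaps in the left and middle columns, at (295,199), (317,199), (295,219) and (317,218). The right column is empty at (336,198) and (336,218), which makes it pockets 5 and 2. The spare candidates are:
- Cream (411,211) and cream (413,259): the right size and colour, on the open counter, so these are the spares.
- Red (404,182) and blue (263,206): look-alikes, not meant.
- Large cream (226,227): the bath soap.

I'll measure next and check an enlarged crop.

```bash
python3 - <<'E'
from h import *
d=np.load("top0.npz"); W=d["W"]; C=d["c"]
cv2.imwrite("pics/crop0.png",cv2.resize(C[130:280,250:450,::-1],None,fx=4,fy=4,interpolation=cv2.INTER_CUBIC))
def blob(u,v,r,lo,hi,name):
    S=W[v-r:v+r,u-r:u+r].reshape(-1,3); m=(S[:,2]>lo)&(S[:,2]<hi)
    p=S[m]; rc=cv2.minAreaRect((p[:,:2]*1000).astype(np.float32))
    print(name,len(p),rc,np.nanmedian(p[:,2]))
blob(411,211,14,.024,.05,"A");blob(413,259,14,.024,.05,"B")
for u,v in[(295,199),(317,199),(295,219),(317,218)]: blob(u,v,9,.034,.05,"s")
blob(404,182,14,.02,.05,"red")
for v in range(180,240,3): print(v,[tuple(np.round(W[v,u]*1000).astype(int)) for u in (326,336,345)])
for u in range(278,360,4): print(u,np.round(W[209,u]*1000), np.round(W[232,u]*1000))
E
```

```text
A 174 ((551.0081787109375, -329.5325012207031), (54.65254211425781, 36.269771575927734), 19.35511016845703) 0.031574278738368156
B 195 ((390.8013916015625, -309.9284973144531), (55.2486457824707, 36.51350402832031), 37.33808517456055) 0.031173294863504026
s 173 ((629.4332885742188, 51.08600997924805), (33.598785400390625, 54.795127868652344), 84.84990692138672) 0.04100665767322173
s 161 ((624.93896484375, -15.357723236083984), (33.456295013427734, 49.019386291503906), 83.94884490966797) 0.041384967483273825
s 183 ((558.113037109375, 51.348777770996094), (33.330169677734375, 54.97910690307617), 84.54476165771484) 0.04155076897236042
s 179 ((555.9193115234375, -13.958919525146484), (35.53169631958008, 56.60837173461914), 88.75892639160156) 0.041011525173571366
red 178 ((652.14013671875, -318.4739990234375), (37.16225051879883, 55.58133316040039), 87.829833984375) 0.030259356166209925
180 [(np.int64(676), np.int64(-58), np.int64(52)), (np.int64(672), np.int64(-90), np.int64(56)), (np.int64(668), np.int64(-120), np.int64(59))]
183 [(np.int64(678), np.int64(-59), np.int64(7)), (np.int64(6
[... 2786 characters left out ...]
 72.  20.] [516.  78.  49.]
294 [597.  59.  16.] [514.  65.  55.]
298 [595.  45.  20.] [512.  52.  56.]
302 [593.  32.  21.] [512.  39.  49.]
306 [592.  19.  21.] [510.  26.  54.]
310 [590.   5.  25.] [508.  13.  54.]
314 [590.  -8.  16.] [508.   0.  46.]
318 [589. -22.  14.] [507. -13.  40.]
322 [589. -35.   9.] [507. -26.  31.]
326 [585. -48.  20.] [507. -39.  23.]
330 [585. -62.  14.] [506. -53.  18.]
334 [584. -75.  12.] [507. -67.   5.]
338 [582. -89.  11.] [506. -80.   0.]
342 [ 581. -103.    9.] [504. -94.   1.]
346 [ 578. -115.   18.] [ 503. -107.    1.]
350 [ 580. -131.   -1.] [ 502. -121.    1.]
354 [ 578. -144.    2.] [ 500. -134.    1.]
358 [ 577. -157.    3.] [ 499. -147.   -0.]
```

View pics/crop0.png

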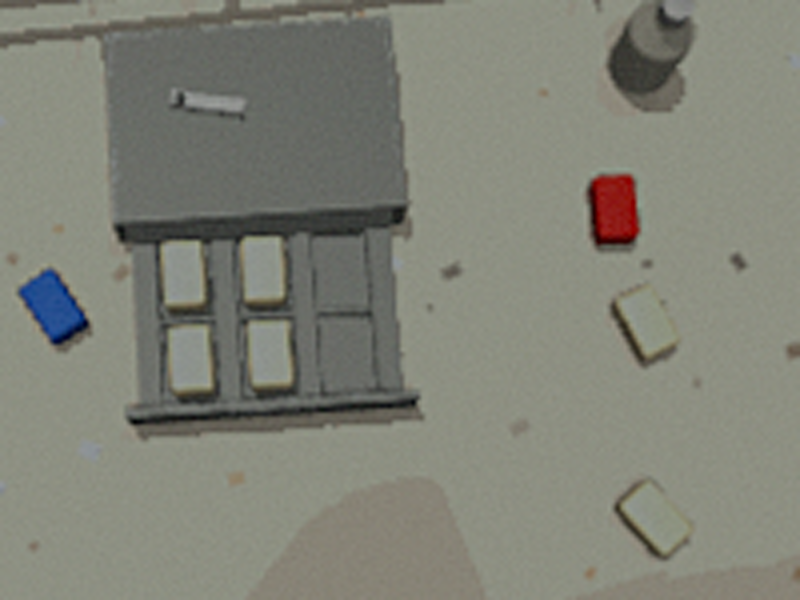

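The crop confirms that both spares are cream. In the crop they are at (645,323) and (655,517), and the empty pockets at (340,273) and (345,352) are in the right column. Next I'll fit the drawer frame.

```bash
python3 - <<'E'
from h import *
W=np.load("top0.npz")["W"]; C=np.load("top0.npz")["c"].astype(int)
def rect(r,lo,hi,name):
    S=W[r[0]:r[1],r[2]:r[3]].reshape(-1,3); m=(S[:,2]>lo)&(S[:,2]<hi); p=S[m]
    p=(p[:,:2]*1000).astype(np.float32); rc=cv2.minAreaRect(p); print(name,len(p),rc,cv2.boxPoints(rc).round(1).tolist()); return p
cab=rect((134,192,270,358),.045,.075,"cab")
pan=rect((226,238,276,358),.044,.065,"panel")
l=cv2.fitLine(pan,cv2.DIST_HUBER,0,.01,.01).ravel();print(l,np.degrees(np.arctan2(-l[0],l[1])))
# pixel -> z=0.010 / 0.019 plane, from colour for front panel top edge z=.054 pixel mapping and land lines
def fitedges(fn):pass
# cabinet front edge & back edge line fits
import numpy as np
S=W[134:192,270:358]; 
top=(S[...,2]>.05)
back=[];front=[]
for j in range(12,76):
    v=np.where(top[:,j])[0]
    if len(v): back.append(S[v[0],j,:2]*1000); front.append(S[v[-1],j,:2]*1000)
for e in(back,front):
    l=cv2.fitLine(np.array(e,np.float32),cv2.DIST_HUBER,0,.01,.01).ravel();print(l,np.degrees(np.arctan2(l[0],l[1])))
W2=np.load("scene0.npz")["W"];S=W2[150:300,190:370].reshape(-1,3)
m=(S[:,2]>.057)&(S[:,2]<.064)&(S[:,0]>.6);p=(S[m][:,:2]*1000).astype(np.float32);print("scene cab",len(p),cv2.minAreaRect(p))
m=(S[:,2]>.045)&(S[:,2]<.058)&(S[:,0]<.55)&(S[:,0]>.49);p=(S[m][:,:2]*1000).astype(np.float32);print("scene pan",len(p),cv2.minAreaRect(p))
E
```

```text
cab 3511 ((741.2044067382812, -20.785690307617188), (243.85299682617188, 192.1766357421875), 87.777587890625) [[640.5, -138.89999389648438], [832.5, -146.3000030517578], [841.9000244140625, 97.30000305175781], [649.9000244140625, 104.80000305175781]]
panel 209 ((518.0106811523438, -11.513572692871094), (237.35955810546875, 21.34403419494629), 87.60396575927734) [[502.3999938964844, -129.60000610351562], [523.7000122070312, -130.5], [533.5999755859375, 106.5999984741211], [512.2999877929688, 107.5]]
[ 4.0892359e-02  9.9916357e-01  5.1129977e+02 -1.2069058e+01] -2.343613
[ 5.0057299e-02  9.9874634e-01  8.3330255e+02 -3.1048027e+01] 2.8692713
[3.8206410e-02 9.9926984e-01 6.6963812e+02 8.0128937e+00] 2.189599
scene cab 3275 ((806.3697509765625, -102.534912109375), (530.0109252929688, 286.6201477050781), 89.73902130126953)
scene pan 219 ((525.9612426757812, -11.864097595214844), (241.73648071289062, 40.92644119262695), 87.75530242919922)
```

```bash
cat >> h.py <<'E'
def plan(xyz,jaw_deg):
    """xyz mm TCP target, jaw axis heading in world deg (mod 180) -> tool shifts mm, roll deg"""
    o=ctrl.get_obs(); Rm=R.from_euler('xyz',o["eef_rot"]).as_matrix()
    s=Rm.T@(np.array(xyz)-o["ee_pos"]*1000)
    z=Rm[:,2]; cur=np.degrees(np.arctan2(z[1],z[0]))
    d=(jaw_deg-cur+90)%180-90
    # tool x points down -> roll about it = -world yaw
    print("t",round(float(o["time_s"]),2),"pos",(o["ee_pos"]*1000).round(1),"jaw",round(cur,1),"q6",round(o["qpos"][5],2),"F",o["force"].round(1),"w",round(float(o["grip_width"])*1000,1))
    print("  shift",s.round(1),"roll",round(-d,1),"x-axis",Rm[:,0].round(3))
E
python3 -c "
from h import *
plan((391,-310,200),127.3)"
```

```text
t 0.1 pos [ 178.1 -520.1  205. ] jaw -71.1 q6 -0.07 F [-0.5 -0.5  0.4] w 93.7
  shift [   5.1  269.5 -129.9] roll -18.4 x-axis [-0.     0.001 -1.   ]
```

Emit:
servo_tool --motion '[1,45,-22,-3,2,90,-44,-6,3,135,-65,-10,4,180,-87,-14,5,225,-109,-17,5,258,-124,-18.4,5,269,-130,-18.4,5,269,-130,-18.4,5,269,-130,-18.4]' --gripper 1 --force 15

```text
time_s: 1.23
ee_pos: [0.3898, -0.311, 0.2004]
eef_rot: [-2.267, 1.571, 3.095]
force: [-0.1, -0.2, -0.6]
grip_width: 0.0944
```

```bash
python3 - <<'E'
from h import *
plan((391,-310,200),127.3)
c=cam("wrist"); save(c,"w1.png"); W=world(c)
S=W.reshape(-1,3); m=(S[:,2]>.024)&(S[:,2]<.05)&(np.hypot(S[:,0]-.391,S[:,1]+.31)<.045)
p=S[m]; print(len(p),cv2.minAreaRect((p[:,:2]*1000).astype(np.float32)),np.median(p[:,2]) if len(p) else 0)
E
```

```text
t 1.23 pos [ 389.8 -311.   200.4] jaw -52.8 q6 0.17 F [-0.1 -0.2 -0.6] w 94.4
  shift [ 0.4  1.5 -0.1] roll -0.1 x-axis [-0.  0. -1.]
1335 ((389.1517639160156, -315.3268737792969), (55.997257232666016, 35.99656295776367), 34.600894927978516) 0.03243405635345274
```

View pics/w1.png

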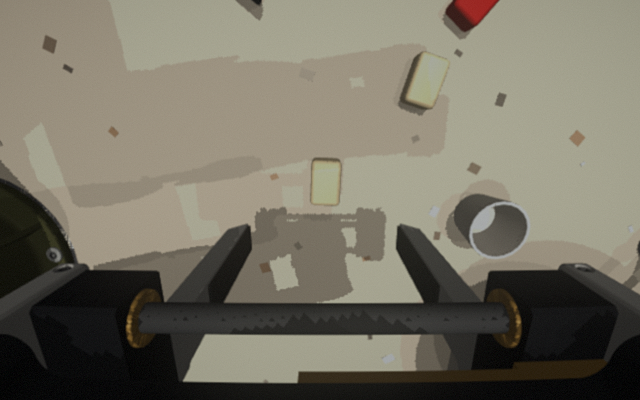

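The wrist view shows spare B at (325,182) in front of the fingers, A at (426,80), the tumbler at (495,222) and the red soap at (472,10). The wrist and top estimates for B differ by 5 mm, so I'll cross-check with the scene camera.

```bash
python3 - <<'E'
from h import *
def f(W,x,y,n,lo=.026,hi=.045,r=.045):
    S=W.reshape(-1,3); m=(S[:,2]>lo)&(S[:,2]<hi)&(np.hypot(S[:,0]-x,S[:,1]-y)<r); p=S[m]
    rc=cv2.minAreaRect((p[:,:2]*1000).astype(np.float32)); print(n,len(p),np.round(rc[0],1),np.round(rc[1],1),round(rc[2],1),"mean",p.mean(0).round(4)*1000)
f(np.load("scene0.npz")["W"],.391,-.311,"sceneB");f(np.load("scene0.npz")["W"],.551,-.33,"sceneA")
f(np.load("top0.npz")["W"],.391,-.311,"topB");f(np.load("top0.npz")["W"],.551,-.33,"topA")
c=cam("wrist");W=world(c);f(W,.391,-.311,"wB");f(W,.551,-.33,"wA")
f(W,.39,-.311,"wB ground",-.02,.01,.12)
E
```

```text
sceneB 109 [ 388.  -311.1] [63.7 36. ] 36.1 mean [ 389.  -310.5   32. ]
sceneA 120 [ 548.8 -331.8] [64.8 39.2] 25.5 mean [ 551.5 -329.8   31.2]
topB 188 [ 390.6 -310. ] [55.4 35.7] 35.3 mean [ 390.4 -309.3   31.2]
topA 170 [ 551.  -329.5] [54.7 36.3] 19.4 mean [ 551.1 -328.6   31.2]
wB 1324 [ 389.5 -315.1] [55.2 35.9] 34.8 mean [ 390.5 -314.3   32.2]
wA 1709 [ 550.1 -334.5] [56.7 36.8] 19.1 mean [ 549.1 -333.3   32.2]
wB ground 25179 [ 390.1 -311. ] [239.3 239.4] 10.8 mean [ 396.2 -306.     0.9]
```

Emit:
servo_tool --motion '[30,0,0,1,70,0,0,2,110,0,0,2,125,0,0,2,130,0,0,2,130,0,0,2]'

```text
time_s: 2.08
ee_pos: [0.3908, -0.3107, 0.0714]
eef_rot: [0.221, 1.57, -0.734]
force: [0.4, 0.3, 0.6]
grip_width: 0.0942
```

```bash
python3 - <<'E'
from h import *
plan((390,-311.5,13),125.3)
c=cam("wrist"); save(c,"w2.png"); W=world(c)
S=W.reshape(-1,3); m=(S[:,2]>.024)&(S[:,2]<.036)&(np.hypot(S[:,0]-.391,S[:,1]+.31)<.045)
p=S[m]; print(len(p),cv2.minAreaRect((p[:,:2]*1000).astype(np.float32)),np.median(p[:,2]) if len(p) else 0)
E
```

```text
t 2.08 pos [ 390.8 -310.7   71.4] jaw -54.7 q6 0.21 F [0.4 0.3 0.6] w 94.2
  shift [58.4 -1.1  0.1] roll -0.0 x-axis [ 0.001 -0.001 -1.   ]
3027 ((389.6216735839844, -315.05157470703125), (54.962860107421875, 36.09056854248047), 34.76774597167969) 0.032559904922124246
```

View pics/w2.png

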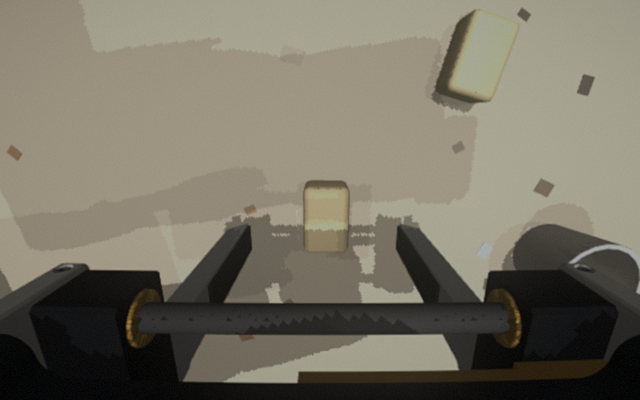

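Soap B at (326,215) is centred between the fingers and aligned with them. I'll descend and grip.

Emit:
servo_tool --motion '[20,0,0,0,40,-1,0,0,53,-1,0,0,58,-1,0,0,58,-1,0,0]'

```text
time_s: 2.75
ee_pos: [0.3899, -0.3109, 0.0128]
eef_rot: [0.247, 1.57, -0.708]
force: [0.3, 1.0, -0.3]
grip_width: 0.094
```

Emit:
servo_tool --motion '[0,0,0,0,0,0,0,0,0,0,0,0,0,0,0,0,0,0,0,0,0,0,0,0]' --gripper 0 --force 15

```text
time_s: 3.5
ee_pos: [0.3897, -0.3108, 0.0125]
eef_rot: [0.372, 1.571, -0.582]
force: [0.6, 0.1, -1.0]
grip_width: 0.0373
```

Emit:
servo_tool --motion '[-10,0,0,0,-40,0,0,0,-70,0,0,0,-80,0,0,0,-80,0,0,0]'

```text
time_s: 4.12
ee_pos: [0.3898, -0.3109, 0.0926]
eef_rot: [0.202, 1.57, -0.753]
force: [-0.4, -0.1, -1.2]
grip_width: 0.0357
```

```bash
python3 - <<'E'
from h import *
plan((549,-80,150),87.65)
c=cam("wrist"); save(c,"w3.png")
E
```

```text
t 4.12 pos [ 389.8 -310.9   92.6] jaw -54.7 q6 0.21 F [-0.4 -0.1 -1.2] w 35.7
  shift [-57.4 263.4 -96.4] roll 37.6 x-axis [ 0.001 -0.    -1.   ]
```

View pics/w3.png

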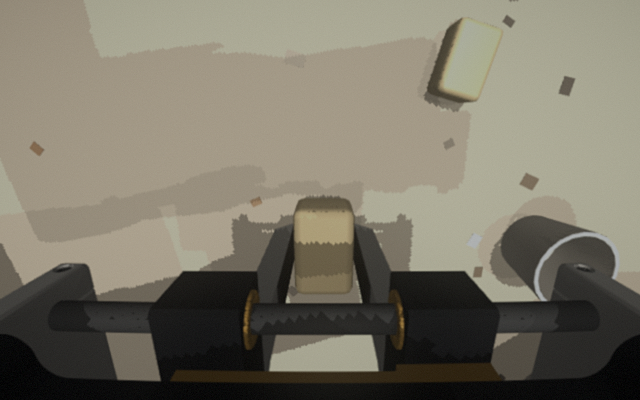

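B is held: opening 35.7 mm, soap at (324,245) between the pads. I'll move above the front-right pocket at z=150 and look.

Emit:
servo_tool --motion '[-20,20,-7,4,-40,65,-24,10,-57,110,-40,17,-57,155,-57,24,-57,200,-73,31,-57,240,-88,36,-57,258,-94,37.6,-57,263,-96,37.6,-57,263,-96,37.6,-57,263,-96,37.6]'

```text
time_s: 5.42
ee_pos: [0.5485, -0.0812, 0.1492]
eef_rot: [-1.623, 1.57, 3.049]
force: [-0.2, 0.3, -0.6]
grip_width: 0.036
```

```bash
python3 - <<'E'
from h import *
plan((549,-80,150),87.65)
c=cam("wrist"); save(c,"w4.png");np.savez("w4.npz",W=world(c))
c=cam("top"); save(c,"t4.png")
cv2.imwrite("pics/t4c.png",cv2.resize(c["color"][160:250,270:370,::-1],None,fx=6,fy=6,interpolation=cv2.INTER_CUBIC))
E
```

```text
t 5.42 pos [548.5 -81.2 149.2] jaw -92.3 q6 1.4 F [-0.2  0.3 -0.6] w 36.0
  shift [-0.8  0.5 -1.3] roll 0.0 x-axis [-0.  0. -1.]
```

View pics/w4.png

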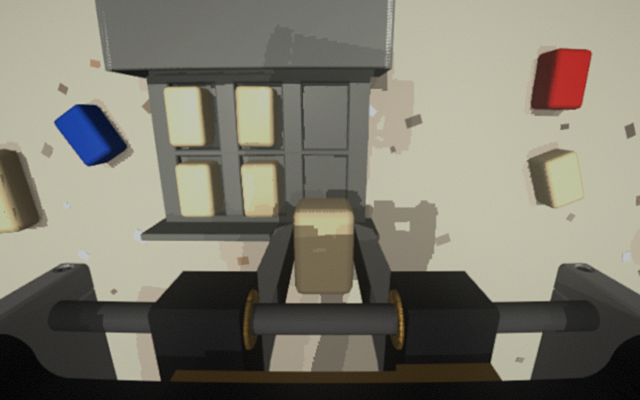

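```bash
cat >> h.py <<'E'
def ray(c,u,v,z):
    K=np.array([[c["fx"],0,c["cx"]],[0,c["fy"],c["cy"]],[0,0,1.]])
    p=cv2.undistortPoints(np.array([[[u,v]]],float),K,np.array(c["dist_coeffs"],float)).ravel()
    Rm=cv2.Rodrigues(np.array(c["rvec"],float))[0]; o=-Rm.T@np.array(c["tvec"]).ravel(); d=Rm.T@np.array([p[0],p[1],1])
    return ((o+d*(z-o[2])/d[2])*1000).round(1)
E
python3 - <<'E'
from h import *
im=cv2.imread("pics/w4.png"); cr=im[70:225,280:380]
g=cv2.createCLAHE(4,(4,4)).apply(cv2.cvtColor(cr,cv2.COLOR_BGR2GRAY))
cv2.imwrite("pics/w4c.png",cv2.resize(g[:110],None,fx=5,fy=5,interpolation=cv2.INTER_CUBIC))
E
```

```text
(no output)
```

View pics/w4c.png

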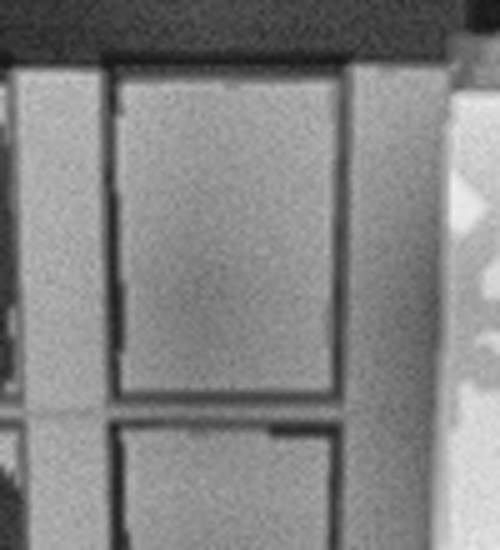

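View pics/t4c.png

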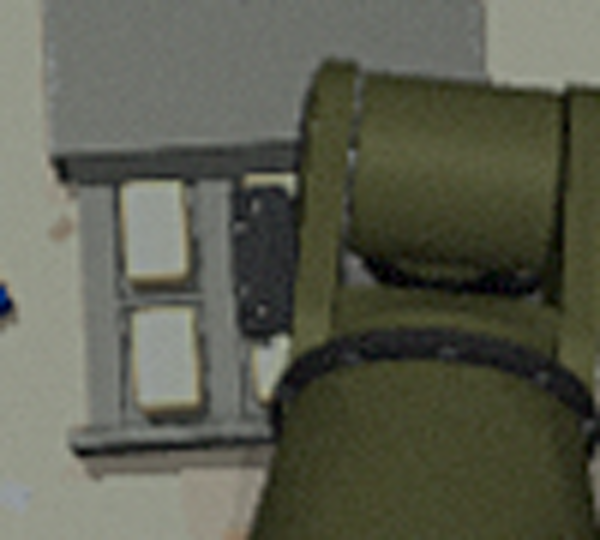

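```bash
python3 - <<'E'
from h import *
c=cam("wrist")
for n,u,v in [("5far L",301.4,84),("5far R",350,84),("5near L",302.2,150.4),("5near R",348.6,150.4),("2far L",302.4,153.6),("2far R",348.4,153.6),("land outer R near",367.5,165),("land R far",369.5,85)]:
    print(n,ray(c,u,v,.019))
# held soap top: pixels
im=c["color"].astype(int); W=world(c)
S=W[190:300,280:370].reshape(-1,3); m=(abs(S[:,2]-.168)<.008)&(np.hypot(S[:,0]-.5485,S[:,1]+.081)<.05)
p=S[m];print(len(p),cv2.minAreaRect((p[:,:2]*1000).astype(np.float32)),p.mean(0))
for v in range(190,300,6): print(v,np.round(W[v,324]*1000,1))
print(ray(c,296,205,.168),ray(c,352,205,.168),ray(c,324,292,.168))
# resident soaps in wrist
for u,v in[(187,117),(257,117),(197,190),(261,189)]:
    x=W[v,u]; S=W.reshape(-1,3); q=S[(S[:,2]>.034)&(S[:,2]<.05)&(np.hypot(*(S[:,:2]-x[:2]).T)<.036)]
    r=cv2.minAreaRect((q[:,:2]*1000).astype(np.float32)); print(np.round(r[0],1),np.round(r[1],1),round(r[2],1),np.median(q[:,2]))
E
```

```text
5far L [655.4 -64.7  19. ]
5far R [ 653.4 -112.4   19. ]
5near L [590.4 -61.7  19. ]
5near R [ 588.4 -109.7   19. ]
2far L [587.1 -61.7  19. ]
2far R [ 585.1 -109.4   19. ]
land outer R near [ 572.4 -129.2   19. ]
land R far [ 651.7 -131.5   19. ]
5585 ((546.4515380859375, -82.40191650390625), (54.0527229309082, 55.20634841918945), 87.06586456298828) [ 0.54966641 -0.08214277  0.16881311]
190 [545.  -82.5  10.5]
196 [538.2 -82.2  10.4]
202 [573.6 -83.3 153.4]
208 [573.3 -83.3 164.8]
214 [571.  -83.2 168.6]
220 [567.7 -83.1 169.4]
226 [564.4 -82.9 170.2]
232 [560.4 -82.8 169.4]
238 [556.8 -82.6 169.7]
244 [552.9 -82.5 169.5]
250 [549.1 -82.3 169.5]
256 [545.7 -82.2 170.5]
262 [541.6 -82.  170. ]
268 [nan nan nan]
274 [533.  -81.7 168.8]
280 [529.6 -81.5 170. ]
286 [525.4 -81.4 169.9]
292 [520.7 -81.2 169. ]
298 [402.2 -76.7   1.1]
[576.8 -67.6 168. ] [575.5 -99.2 168. ] [520.  -81.1 168. ]
[628.9  45.5] [36.1 55.3] 88.6 0.04254570548365256
[625.8 -20.3] [36.5 56.5] 86.4 0.04264165774110894
[557.4  46.6] [34.9 54.9] 88.1 0.04248733418948093
[555.  -18.3] [36.6 56.1] 88.8 0.042464422075446207
```

Measured in the wrist frame, pocket 5's centre is about (622,-86). The held soap's centre sits about 1 mm off the TCP, and the 48x65 mm rim is close to the stated 46x66. I'll move above pocket 5, descend partway and look again.

```bash
python3 -c "
from h import *
plan((623,-85.5,70),87.5)"
```

```text
t 5.58 pos [548.7 -81.1 149.5] jaw -92.3 q6 1.4 F [-0.4  0.4 -0.8] w 36.1
  shift [79.5 74.4  1.4] roll 0.2 x-axis [ 0. -0. -1.]
```

Emit:
servo_tool --motion '[0,30,0,0,10,60,1,0,35,74,1,0,60,74,1,0,75,74,1,0,79,74,1,0,79,74,1,0,79,74,1,0]'

```text
time_s: 6.58
ee_pos: [0.6232, -0.0846, 0.0715]
eef_rot: [1.428, 1.569, -0.183]
force: [1.2, -0.4, -0.7]
grip_width: 0.036
```

```bash
python3 - <<'E'
from h import *
plan((623,-85.5,24),87.5)
c=cam("wrist"); save(c,"w5.png")
c=cam("scene"); save(c,"s5.png")
cv2.imwrite("pics/s5c.png",cv2.resize(c["color"][150:270,210:370,::-1],None,fx=5,fy=5,interpolation=cv2.INTER_CUBIC))
E
```

```text
t 6.58 pos [623.2 -84.6  71.5] jaw -92.3 q6 1.42 F [ 1.2 -0.4 -0.7] w 36.0
  shift [47.5 -0.2  0.9] roll 0.2 x-axis [ 0.002 -0.    -1.   ]
```

View pics/w5.png

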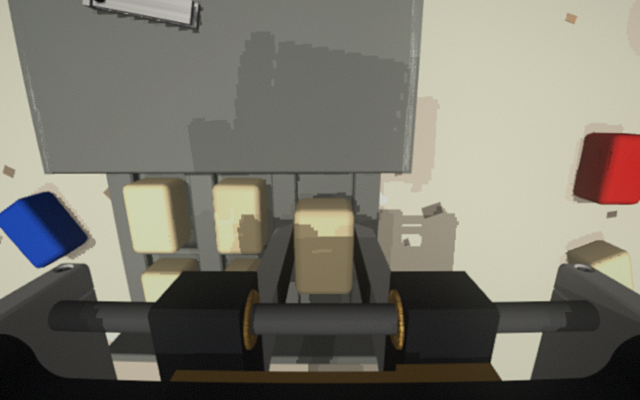

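View pics/s5c.png

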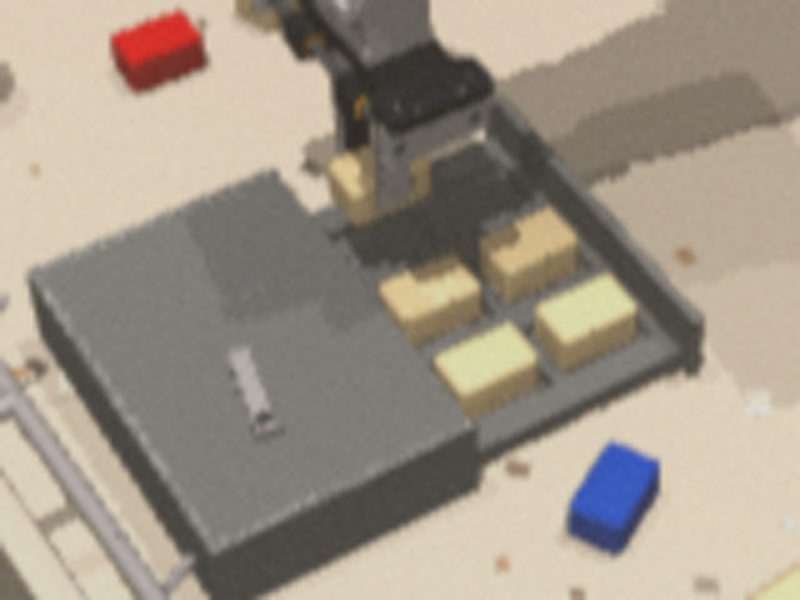

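```bash
python3 - <<'E'
from h import *
im=cv2.imread("pics/w5.png"); cr=im[165:235,260:390]
g=cv2.createCLAHE(4,(4,4)).apply(cv2.cvtColor(cr,cv2.COLOR_BGR2GRAY))
cv2.imwrite("pics/w5c.png",cv2.resize(g,None,fx=6,fy=6,interpolation=cv2.INTER_CUBIC))
E
```

```text
(no output)
```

View pics/w5c.png

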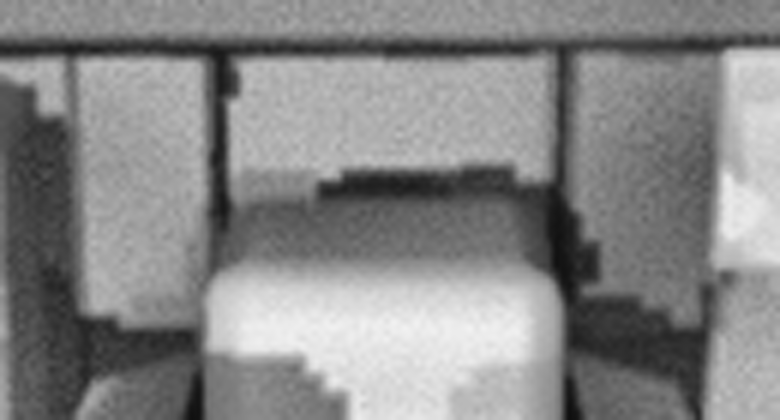

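```bash
python3 - <<'E'
from h import *
c=cam("wrist"); o=ctrl.get_obs(); print(o["ee_pos"]*1000)
print(ray(c,295.3,182,.019),ray(c,355,182,.019))
print(ray(c,294.5,222,.088),ray(c,353.7,222,.088))
E
```

```text
[623.01139137 -84.52437384  71.07373007]
[649. -64.  19.] [ 647.1 -111.5   19. ]
[640.4 -69.2  88. ] [ 639.  -103.6   88. ]
```

Soap and pocket line up within 1 mm after a 1 mm correction. I'll lower it.

Emit:
servo_tool --motion '[12,0,1,0.2,25,0,1,0.2,35,0,1,0.2,42,0,1,0.2,46,0,1,0.2,48,0,1,0.2,48,0,1,0.2]'

```text
time_s: 7.6
ee_pos: [0.623, -0.0855, 0.0228]
eef_rot: [1.413, 1.57, -0.202]
force: [-0.0, -0.2, 0.4]
grip_width: 0.0361
```

```bash
python3 - <<'E'
from h import *
plan((623,-85.5,22),87.5)
c=cam("wrist"); save(c,"w6.png")
E
```

```text
t 7.6 pos [623.  -85.5  22.8] jaw -92.5 q6 1.42 F [-0.  -0.2  0.4] w 36.1
  shift [ 0.8 -0.  -0. ] roll -0.0 x-axis [ 0.001 -0.    -1.   ]
```

View pics/w6.png

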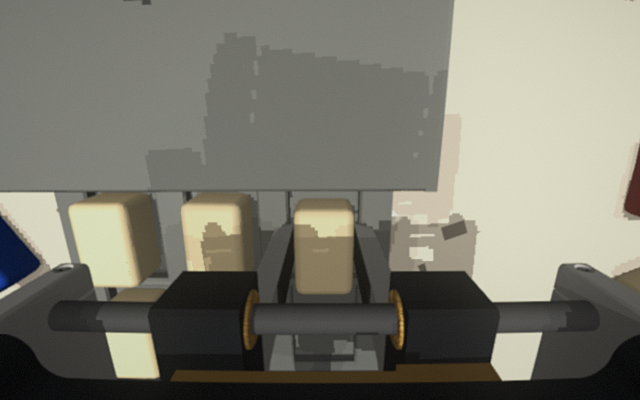

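Emit:
servo_tool --motion '[1,0,0,0,1,0,0,0]'

```text
time_s: 7.9
ee_pos: [0.6235, -0.0855, 0.0228]
eef_rot: [1.47, 1.569, -0.144]
force: [-1.1, 1.1, 8.4]
grip_width: 0.0357
```

Emit:
servo_tool --motion '[0,0,0,0,0,0,0,0,0,0,0,0]' --gripper 0.52

```text
time_s: 8.28
ee_pos: [0.6226, -0.0855, 0.0213]
eef_rot: [-1.7, 1.57, 2.969]
force: [-0.7, 0.3, -0.1]
grip_width: 0.0491
```

Emit:
servo_tool --motion '[-10,0,0,0,-35,0,0,0,-80,0,0,0,-125,-20,0,0,-130,-60,0,0,-130,-80,0,0,-130,-80,0,0]'

```text
time_s: 9.15
ee_pos: [0.5425, -0.082, 0.1526]
eef_rot: [1.411, 1.57, -0.204]
force: [0.6, -0.2, -0.3]
grip_width: 0.049
```

```bash
python3 - <<'E'
from h import *
plan((550.5,-330.5,150),109.2)
c=cam("wrist"); save(c,"w7.png"); W=world(c);S=W.reshape(-1,3)
q=S[(S[:,2]>.034)&(S[:,2]<.055)&(np.hypot(S[:,0]-.622,S[:,1]+.087)<.04)]
r=cv2.minAreaRect((q[:,:2]*1000).astype(np.float32)); print(len(q),r,np.percentile(q[:,2],[5,50,95]))
E
```

```text
t 9.15 pos [542.5 -82.  152.6] jaw -92.5 q6 1.4 F [ 0.6 -0.2 -0.3] w 49.0
  shift [  2.7  18.9 247.9] roll -21.7 x-axis [ 0.001 -0.    -1.   ]
2226 ((620.7721557617188, -86.40863800048828), (35.969051361083984, 54.52965545654297), 87.40860748291016) [0.03959774 0.04262793 0.04396259]
```

View pics/w7.png

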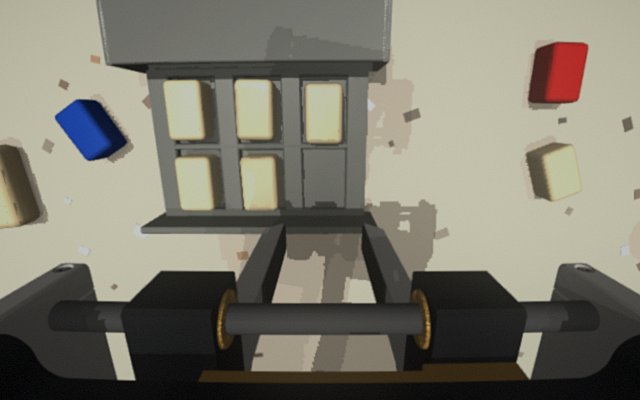

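B is in pocket 5 at (323,112). Its top is at 42.6 mm, the same as the resident soaps. The drawer hasn't moved and pocket 2 at (323,180) is empty. Next is spare A at (553,171).

Emit:
servo_tool --motion '[2,4,40,-3,2,8,85,-8,2,12,130,-12,2,15,175,-16,2,18,215,-20,2,19,240,-21.7,2,19,249,-21.7,2,19,249,-21.7,2,19,249,-21.7]' --gripper 0.8

```text
time_s: 10.32
ee_pos: [0.5513, -0.3306, 0.1495]
eef_rot: [2.815, 1.571, 1.58]
force: [-0.5, 0.5, 0.2]
grip_width: 0.0754
```

```bash
python3 - <<'E'
from h import *
plan((550.5,-331.5,13),109.2)
c=cam("wrist"); save(c,"w8.png"); W=world(c);S=W.reshape(-1,3)
q=S[(S[:,2]>.024)&(S[:,2]<.045)&(np.hypot(S[:,0]-.55,S[:,1]+.332)<.042)]
r=cv2.minAreaRect((q[:,:2]*1000).astype(np.float32)); print(len(q),r,np.percentile(q[:,2],[5,50,95]))
E
```

```text
t 10.32 pos [ 551.3 -330.6  149.5] jaw -70.8 q6 0.64 F [-0.5  0.5  0.2] w 75.4
  shift [136.5  -1.    0.6] roll 0.0 x-axis [-0.  0. -1.]
1784 ((551.3164672851562, -334.21490478515625), (54.683441162109375, 35.95097732543945), 20.155662536621094) [0.02897569 0.03251171 0.03376101]
```

View pics/w8.png

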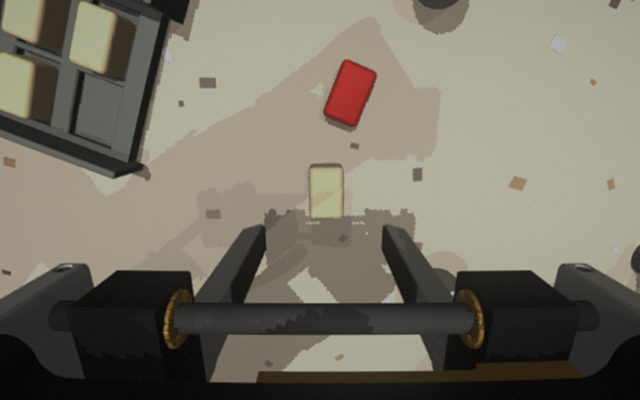

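Spare A at (326,190) is centred and aligned, and the red soap at (350,93) is well clear. I'll descend, grip and lift.

Emit:
servo_tool --motion '[30,0,1,-0.4,75,-1,1,-0.4,110,-1,1,-0.4,128,-1,1,-0.4,135,-1,1,-0.4,137,-1,1,-0.4,137,-1,1,-0.4]'

```text
time_s: 11.25
ee_pos: [0.5508, -0.3331, 0.0135]
eef_rot: [0.628, 1.569, -0.601]
force: [-0.4, -0.0, 0.2]
grip_width: 0.0751
```

Emit:
servo_tool --motion '[0,0,0,0,0,0,0,0,0,0,0,0,0,0,0,0,0,0,0,0]' --gripper 0 --force 15

```text
time_s: 11.88
ee_pos: [0.5503, -0.3329, 0.0125]
eef_rot: [0.653, 1.571, -0.576]
force: [-1.2, 0.3, 0.8]
grip_width: 0.0359
```

Emit:
servo_tool --motion '[-10,0,0,0,-50,0,0,0,-100,0,0,0,-130,0,0,0,-137,0,0,0,-137,0,0,0]'

```text
time_s: 12.62
ee_pos: [0.5501, -0.3327, 0.1489]
eef_rot: [-2.589, 1.57, 2.465]
force: [0.7, -0.8, -1.2]
grip_width: 0.0357
```

```bash
python3 - <<'E'
from h import *
plan((551,-82.5,150),87.5)
c=cam("wrist"); save(c,"w9.png")
E
```

```text
t 12.62 pos [ 550.1 -332.7  148.9] jaw -70.4 q6 0.63 F [ 0.7 -0.8 -1.2] w 35.7
  shift [  -1.    84.7 -235.4] roll 22.1 x-axis [-0.  0. -1.]
```

View pics/w9.png

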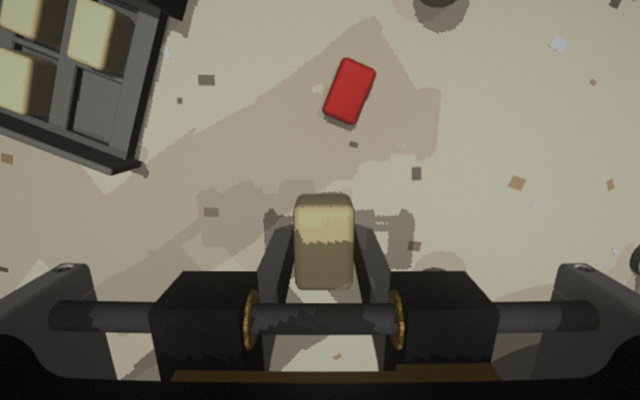

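A is held at (323,242), about 2 mm further forward than B was. I'll move above pocket 2.

Emit:
servo_tool --motion '[0,14,-40,3,-1,30,-85,8,-1,46,-130,12,-1,62,-175,17,-1,75,-212,21,-1,81,-230,22.1,-1,83,-235,22.1,-1,83,-235,22.1,-1,83,-235,22.1]'

```text
time_s: 13.8
ee_pos: [0.5496, -0.0844, 0.1501]
eef_rot: [-1.549, 1.57, 3.119]
force: [0.2, -0.7, -0.5]
grip_width: 0.0359
```

```bash
python3 - <<'E'
from h import *
plan((549.3,-82.3,70),87.5)
c=cam("wrist"); save(c,"w10.png"); W=world(c); o=ctrl.get_obs()["ee_pos"]
x=W[230:290,310:340,0]; 
col=[(v,W[v,324].round(4)*1000) for v in (206,212,280,286,290)]; print(col)
S=W.reshape(-1,3)
q=S[(S[:,2]>.034)&(S[:,2]<.055)&(np.hypot(S[:,0]-.622,S[:,1]+.087)<.04)]
print(len(q),cv2.minAreaRect((q[:,:2]*1000).astype(np.float32)))
E
```

```text
t 13.8 pos [549.6 -84.4 150.1] jaw -92.5 q6 1.4 F [ 0.2 -0.7 -0.5] w 35.9
  shift [80.1 -0.3 -2.1] roll -0.0 x-axis [-0.001  0.    -1.   ]
[(206, array([576.2, -86.7, 167.6])), (212, array([573.3, -86.6, 169.5])), (280, array([531.1, -84.7, 171.5])), (286, array([526.5, -84.5, 170.6])), (290, array([ 4.136e+02, -7.990e+01,  2.000e-01]))]
2237 ((620.346923828125, -86.28096008300781), (35.84160232543945, 54.75775146484375), 88.02863311767578)
```

View pics/w10.png

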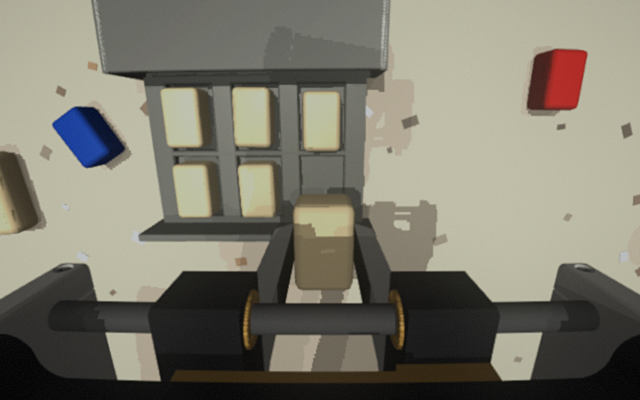

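Emit:
servo_tool --motion '[20,-0.5,-2,0,45,-0.5,-2,0,65,-0.5,-2,0,77,-0.5,-2,0,80,-0.5,-2,0,80,-0.5,-2,0]'

```text
time_s: 14.6
ee_pos: [0.5495, -0.0818, 0.0709]
eef_rot: [1.388, 1.57, -0.226]
force: [0.8, -0.4, -1.3]
grip_width: 0.0358
```

```bash
python3 - <<'E'
from h import *
plan((549,-82.5,23),87.5)
c=cam("wrist"); save(c,"w11.png")
cr=c["color"][165:235,260:390,::-1]
g=cv2.createCLAHE(4,(4,4)).apply(cv2.cvtColor(np.ascontiguousarray(cr),cv2.COLOR_BGR2GRAY))
cv2.imwrite("pics/w11c.png",cv2.resize(g,None,fx=6,fy=6,interpolation=cv2.INTER_CUBIC))
E
```

```text
t 14.6 pos [549.5 -81.8  70.9] jaw -92.5 q6 1.4 F [ 0.8 -0.4 -1.3] w 35.8
  shift [47.9 -0.5  0.7] roll -0.0 x-axis [ 0.001 -0.    -1.   ]
```

View pics/w11.png

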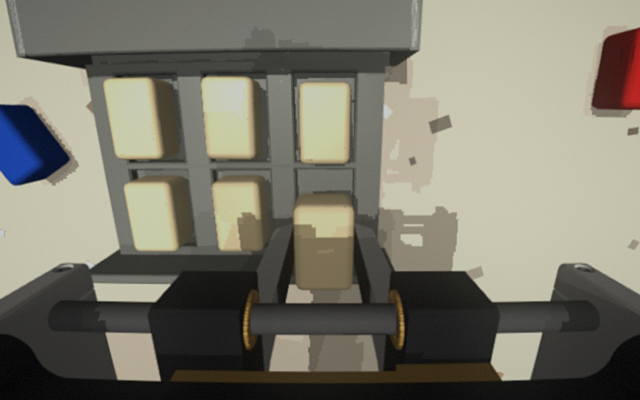

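View pics/w11c.png

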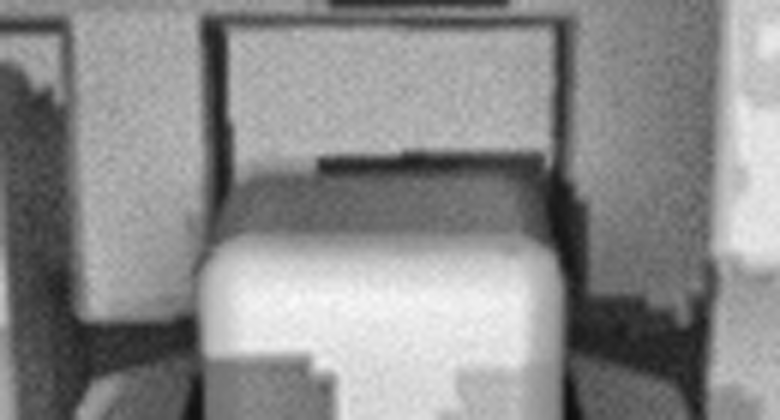

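Alignment is within about 1 mm laterally: pocket rim 205–572 in the crop, soap 200–565. I'll lower it and touch down.

Emit:
servo_tool --motion '[12,-0.5,1,0,25,-0.5,1,0,35,-0.5,1,0,42,-0.5,1,0,46,-0.5,1,0,48,-0.5,1,0,48,-0.5,1,0]'

```text
time_s: 15.52
ee_pos: [0.5489, -0.0826, 0.0227]
eef_rot: [1.469, 1.57, -0.146]
force: [-0.3, -0.2, -0.4]
grip_width: 0.0361
```

Emit:
servo_tool --motion '[1,0,0,0,1,0,0,0]'

```text
time_s: 15.78
ee_pos: [0.5493, -0.0826, 0.0224]
eef_rot: [1.46, 1.569, -0.155]
force: [-0.8, 0.1, 7.0]
grip_width: 0.0358
```

```bash
python3 - <<'E'
from h import *
plan((549,-82.5,23),87.5)
c=cam("wrist"); save(c,"w12.png")
E
```

```text
t 15.78 pos [549.3 -82.6  22.4] jaw -92.5 q6 1.4 F [-0.8  0.1  7. ] w 35.8
  shift [-0.6 -0.3 -0.1] roll -0.0 x-axis [ 0.002 -0.    -1.   ]
```

View pics/w12.png

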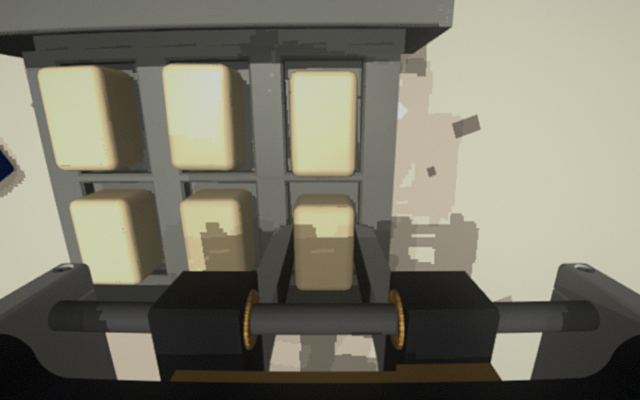

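Both soaps sit in the right column, and the touchdown force was 7 N, as for B. I'll release and back off.

Emit:
servo_tool --motion '[0,0,0,0,0,0,0,0,0,0,0,0]' --gripper 0.52

```text
time_s: 16.2
ee_pos: [0.5487, -0.0826, 0.0214]
eef_rot: [-1.572, 1.571, 3.096]
force: [0.1, 0.2, -0.4]
grip_width: 0.0483
```

Emit:
servo_tool --motion '[-10,0,0,0,-35,0,0,0,-80,-20,0,0,-125,-60,0,0,-130,-100,0,0,-130,-120,0,0,-130,-120,0,0]'

```text
time_s: 17.08
ee_pos: [0.4285, -0.0774, 0.1524]
eef_rot: [1.379, 1.569, -0.236]
force: [0.5, 0.2, -1.0]
grip_width: 0.049
```

```bash
python3 - <<'E'
from h import *
plan((430,-7,150),87.6)
c=cam("wrist"); save(c,"w13.png"); W=world(c);S=W.reshape(-1,3)
for x,y in((.622,-.087),(.55,-.084),(.555,-.018),(.626,-.02),(.557,.046),(.629,.046)):
    q=S[(S[:,2]>.034)&(S[:,2]<.055)&(np.hypot(S[:,0]-x,S[:,1]-y)<.035)]
    r=cv2.minAreaRect((q[:,:2]*1000).astype(np.float32)); print(len(q),np.round(r[0],1),np.round(r[1],1),round(r[2],1),np.percentile(q[:,2],[20,50,80]).round(4))
E
```

```text
t 17.07 pos [428.5 -77.4 152.4] jaw -92.5 q6 1.35 F [ 0.5  0.2 -1. ] w 49.0
  shift [  2.4  -1.6 -70.4] roll -0.1 x-axis [ 0.001 -0.    -1.   ]
608 [597.4 -85.3] [35.5 10.7] 87.6 [0.0394 0.0418 0.043 ]
2531 [548.5 -83.6] [36.1 55.8] 87.0 [0.0416 0.0425 0.0433]
2524 [555.5 -18.3] [36.2 56.5] 88.1 [0.0416 0.0425 0.0433]
429 [602.5 -19.8] [35.5  7.5] 88.9 [0.0384 0.0414 0.0427]
2560 [557.5  46.2] [36.  55.8] 88.0 [0.0414 0.0425 0.0433]
486 [605.9  46.2] [35.4  9.1] 89.8 [0.0385 0.0414 0.0427]
```

View pics/w13.png

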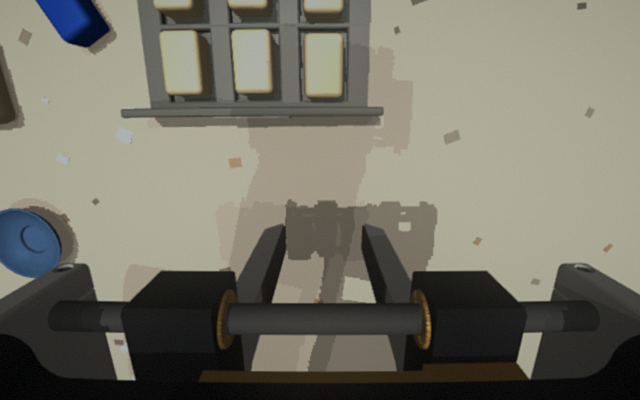

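All soaps are flat: tops at 42.5 mm and tilts level. The drawer is still open. I'll close the fingers and go down in front of the panel's middle. The ring dish at (28,243) is well to the left.

```bash
python3 -c "
from h import *
plan((455,-11,150),87.6)
d=np.load('top0.npz')['W'];S=d[265:300,215:250].reshape(-1,3);q=S[S[:,2]>.012];print(np.round(np.nanmin(q,0),3),np.round(np.nanmax(q,0),3))"
```

```text
t 17.12 pos [429.2 -77.4 152.3] jaw -92.5 q6 1.35 F [ 0.3 -0.7  0.1] w 48.9
  shift [  2.3  22.8 -67.5] roll -0.1 x-axis [ 0.001 -0.    -1.   ]
[0.334 0.237 0.012] [0.424 0.323 0.028]
```

Emit:
servo_tool --motion '[2,8,-25,0,2,18,-55,0,25,23,-67,0,70,23,-67,0,110,23,-67,0,124,23,-67,0,127,23,-67,0,127,23,-67,0,127,23,-67,0]' --gripper 0

```text
time_s: 18.25
ee_pos: [0.4555, -0.0115, 0.0255]
eef_rot: [1.512, 1.569, -0.102]
force: [-0.1, -0.1, -1.0]
grip_width: 0.0
```

```bash
python3 - <<'E'
from h import *
plan((495,-12.5,25),87.6)
c=cam("wrist"); save(c,"w14.png")
E
```

```text
t 18.25 pos [455.5 -11.5  25.5] jaw -92.5 q6 1.51 F [-0.1 -0.1 -1. ] w 0.0
  shift [ 0.6 39.5 -0.7] roll -0.1 x-axis [ 0.002 -0.    -1.   ]
```

View pics/w14.png

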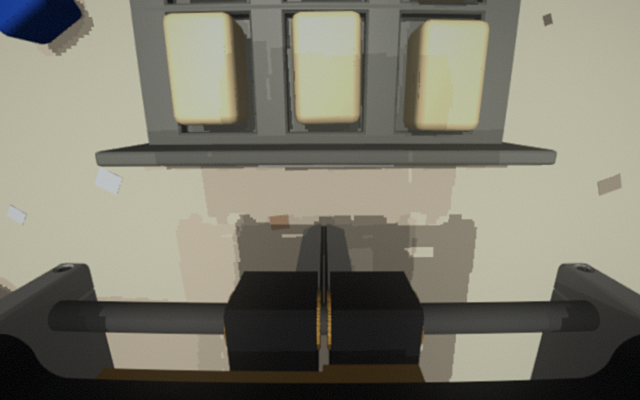

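The shut fingers at (323,235) are in line with the panel's middle, since the panel spans 97–555. I'll approach and push gently at about 0.08 m/s.

Emit:
servo_tool --motion '[0,6,0,0,0,14,0,0,0,22,0,0,0,30,0,0,0,36,0,0,0,41,0,0,0,46,0,0,0,51,0,0,0,57,0,0,0,63,0,0,0,70,0,0,0,78,0,0,0,86,0,0,0,94,0,0,0,102,0,0,0,110,0,0,0,110,0,0]'

```text
time_s: 20.42
ee_pos: [0.5656, -0.0165, 0.0246]
eef_rot: [1.338, 1.569, -0.276]
force: [0.0, 0.5, -0.6]
grip_width: 0.0002
```

```bash
python3 - <<'E'
from h import *
plan((652,-20,25),87.6)
c=cam("wrist"); save(c,"w15.png")
c=cam("scene"); cv2.imwrite("pics/s15c.png",cv2.resize(c["color"][150:270,210:370,::-1],None,fx=5,fy=5,interpolation=cv2.INTER_CUBIC))
E
```

```text
t 20.43 pos [565.6 -16.5  24.6] jaw -92.5 q6 1.52 F [ 0.   0.5 -0.6] w 0.2
  shift [-0.3 86.5 -0.3] roll -0.1 x-axis [ 0.001 -0.    -1.   ]
```

View pics/w15.png

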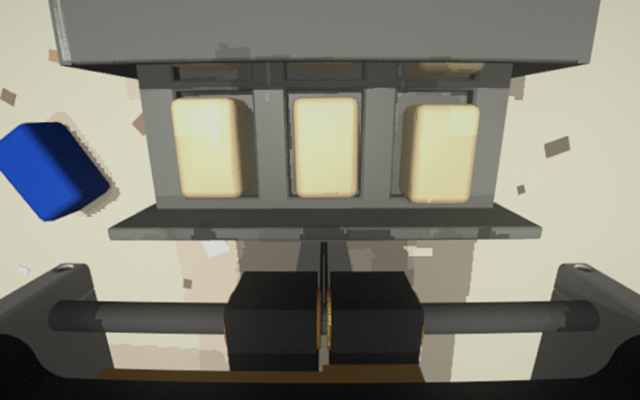

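View pics/s15c.png

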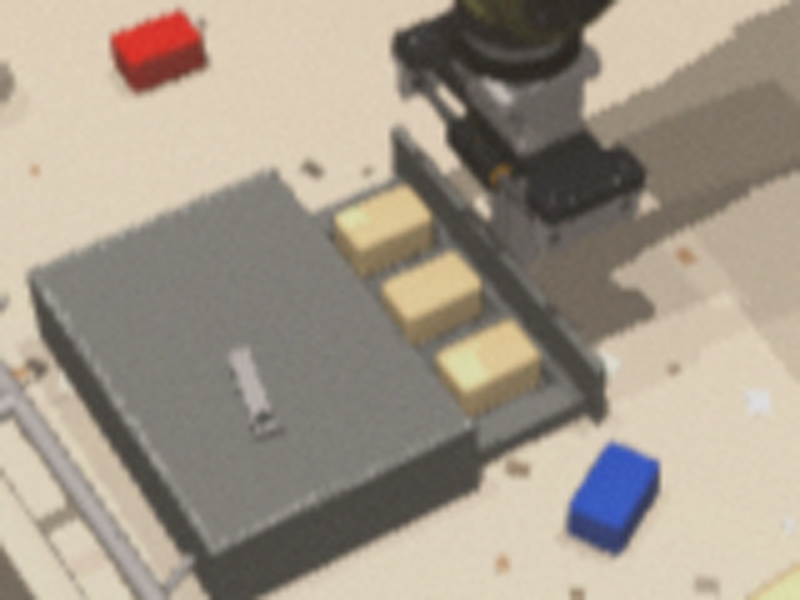

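The drawer is about half in, the rear soaps pass under the cabinet top, and the clipper hasn't moved. I'll continue and creep at the end.

Emit:
servo_tool --motion '[0,5,0,0,0,13,0,0,0,21,0,0,0,29,0,0,0,37,0,0,0,45,0,0,0,53,0,0,0,60,0,0,0,66,0,0,0,70,0,0,0,73,0,0,0,75,0,0,0,75,0,0]'

```text
time_s: 22.15
ee_pos: [0.6398, -0.0195, 0.0244]
eef_rot: [1.444, 1.57, -0.171]
force: [0.2, 0.2, -0.4]
grip_width: 0.0005
```

```bash
python3 - <<'E'
from h import *
plan((652,-20,25),87.6)
c=cam("wrist"); save(c,"w16.png")
E
```

```text
t 22.15 pos [639.8 -19.5  24.4] jaw -92.5 q6 1.53 F [ 0.2  0.2 -0.4] w 0.5
  shift [-0.6 12.2 -0. ] roll -0.1 x-axis [ 0.001 -0.    -1.   ]
```

View pics/w16.png

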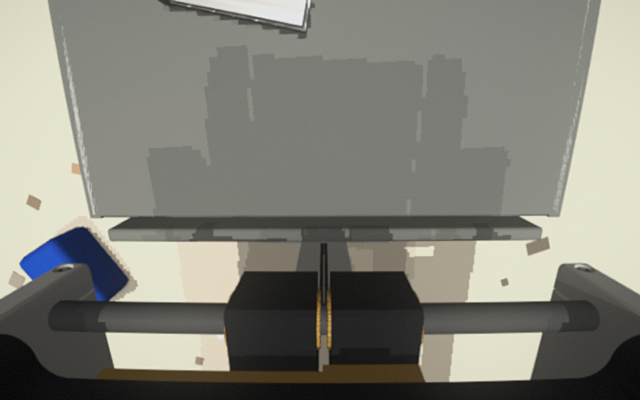

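The panel is now close to the cabinet face. I'll creep in 1 mm steps.

Emit:
servo_tool --motion '[0,1.5,0,0,0,3,0,0,0,4.5,0,0,0,6,0,0,0,7,0,0,0,8,0,0,0,9,0,0,0,9,0,0]'

```text
time_s: 23.2
ee_pos: [0.6482, -0.0199, 0.0244]
eef_rot: [-1.549, 1.57, 3.12]
force: [-5.6, -0.7, 3.5]
grip_width: 0.0004
```

Emit:
servo_tool --motion '[0,1,0,0,0,2,0,0,0,2,0,0]'

```text
time_s: 23.58
ee_pos: [0.6482, -0.0199, 0.0244]
eef_rot: [-1.57, 1.564, 3.098]
force: [-24.6, 0.5, 14.7]
grip_width: 0.0002
```

The force rose to 25 N with no motion, so the drawer is on its stop. I'll back off and check.

Emit:
servo_tool --motion '[0,-5,0,0,0,-20,0,0,0,-50,0,0,-30,-90,0,0,-90,-120,0,0,-140,-140,0,0,-150,-150,0,0,-150,-150,0,0,-150,-150,0,0]'

```text
time_s: 24.7
ee_pos: [0.5007, -0.0134, 0.1729]
eef_rot: [-1.658, 1.569, 3.01]
force: [-0.8, 0.3, -0.9]
grip_width: 0.0005
```

```bash
python3 - <<'E'
from h import *
plan((500,-13,170),87.6)
c=cam("wrist"); save(c,"w17.png"); W=world(c)
for u in (250,323,400):
    print([tuple(np.round(W[v,u]*1000).astype(int).tolist()) for v in range(60,130,5)])
c=cam("scene"); save(c,"s17.png"); cv2.imwrite("pics/s17c.png",cv2.resize(c["color"][130:290,200:400,::-1],None,fx=4,fy=4,interpolation=cv2.INTER_CUBIC))
E
```

```text
t 24.7 pos [500.7 -13.4 172.9] jaw -92.5 q6 1.51 F [-0.8  0.3 -0.9] w 0.5
  shift [ 2.9 -0.7 -0.4] roll -0.1 x-axis [-0.002  0.    -1.   ]
[(639, 60, 2), (634, 61, 1), (628, 61, 1), (623, 62, 1), (618, 62, 2), (613, 63, 1), (608, 63, 1), (602, 64, 0), (597, 64, 1), (591, 65, 1), (586, 65, 2), (580, 66, 2), (575, 67, 2), (569, 68, 0)]
[(635, -20, 1), (630, -19, 1), (625, -19, 0), (619, -19, 1), (614, -19, 2), (609, -18, 1), (604, -18, 3), (598, -18, 2), (593, -18, 1), (587, -18, 2), (582, -17, 0), (577, -17, 1), (571, -17, 1), (565, -17, 1)]
[(632, -104, 1), (626, -104, 2), (621, -104, 0), (616, -104, 1), (611, -104, 0), (605, -104, 0), (600, -104, 1), (595, -105, 0), (589, -105, 0), (584, -105, 0), (578, -105, 0), (573, -105, 2), (567, -105, 1), (562, -105, 1)]
```

View pics/w17.png

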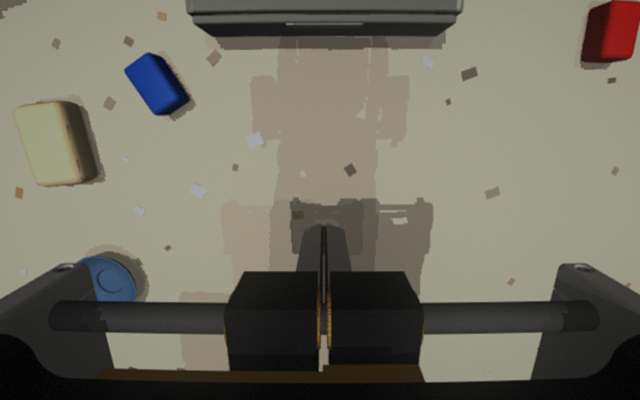

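View pics/s17.png

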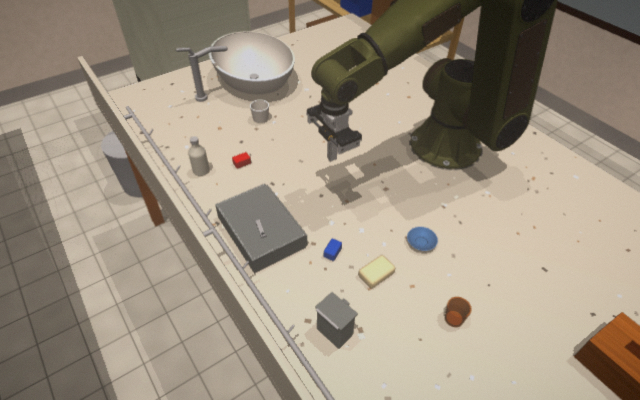

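The drawer looks shut and nothing else has moved. I'll measure the panel's travel to confirm it is fully shut and not jammed.

```bash
python3 - <<'E'
from h import *
c=cam("wrist"); W=world(c)
for u in (280,323,370): print([tuple(np.round(W[v,u]*1000).astype(int).tolist()) for v in range(4,46,3)])
cv2.imwrite("pics/w17c.png",cv2.resize(c["color"][0:60,180:475,::-1],None,fx=2.7,fy=5,interpolation=cv2.INTER_CUBIC))
print(ray(c,325,24,.054),ray(c,325,37,.004))
c=cam("top");W2=world(c);cv2.imwrite("pics/t18.png",cv2.resize(c["color"][125:245,250:370,::-1],None,fx=5,fy=5,interpolation=cv2.INTER_CUBIC))
for u in (300,320): print([tuple(np.round(W2[v,u]*1000).astype(int).tolist()) for v in range(176,200,2)])
E
```

```text
[(673, 16, 61), (671, 16, 60), (669, 17, 58), (681, 23, 11), (665, 18, 55), (662, 18, 55), (660, 18, 56), (660, 19, 45), (660, 21, 36), (660, 22, 24), (660, 24, 12), (660, 26, 1), (657, 26, 1), (654, 26, -1)]
[(671, -21, 61), (668, -21, 61), (667, -21, 58), (678, -22, 12), (663, -21, 55), (661, -21, 54), (659, -21, 52), (658, -21, 48), (658, -21, 35), (658, -21, 24), (658, -21, 13), (658, -21, 2), (655, -21, 0), (652, -20, 1)]
[(669, -62, 61), (667, -62, 61), (665, -62, 60), (676, -70, 11), (661, -63, 55), (659, -63, 55), (657, -63, 53), (656, -64, 46), (656, -66, 34), (657, -68, 22), (656, -69, 12), (656, -71, 1), (653, -71, 2), (650, -71, 1)]
[656.7 -22.5  54. ] [657.1 -22.7   4. ]
[(696, 27, 63), (689, 28, 63), (684, 28, 59), (677, 29, 60), (670, 30, 60), (665, 30, 52), (661, 31, 43), (663, 32, 7), (545, 26, 449), (540, 27, 451), (534, 27, 454), (530, 28, 452)]
[(689, -39, 63), (683, -38, 59), (676, -37, 60), (669, -37, 61), (663, -36, 57), (659, -36, 49), (658, -36, 24), (658, -36, -3), (650, -35, 0), (531, -18, 466), (525, -17, 474), (520, -16, 475)]
```

View pics/w17c.png

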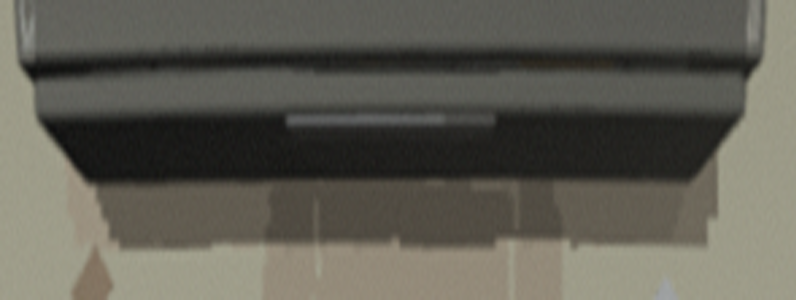

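View pics/t18.png

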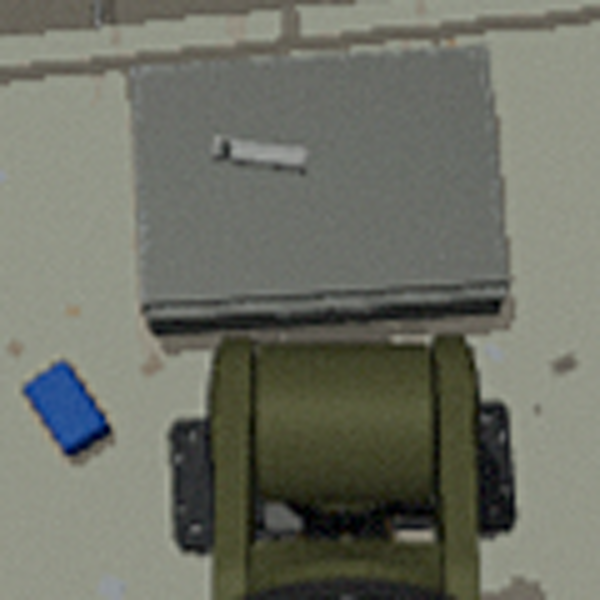

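The panel face is at x≈658 now and was at ≈507 at the start, in the same camera and on the same line. That is about 151 mm of travel, which matches fully shut. The arm is clear, so I'll hand in.

```bash
python3 -c "
from station import ctrl
print(ctrl.hand_in()); print(ctrl.get_obs()['time_s'])"
```

```text
the job is handed in; nothing more can be done
None
the job is handed in; nothing more can be done
```

Both spare guest soaps are in the drawer's two empty pockets and the drawer is shut. The job was handed in at about 25 s; no verdict is reported.

- **Soaps:** The spare nearer the robot went into pocket 5 and the other into pocket 2. All six soaps were seen in their pockets while the drawer was open. Both spares' tops read about 42.5 mm, the same as the resident soaps.
- **Drawer:** I pushed it at roughly 0.06 m/s and crept onto the stop, where the force reached about 25 N with no further motion. The panel face moved about 151 mm of the 152 mm travel.
- **Everything else:** The clipper, dish, jar, tumbler and bath soap looked unmoved in the last pictures. The arm was about 0.15 m away and touching nothing.
- **Disagreement:** The wrist camera read about 5 mm lower in y than the top camera. I placed the soaps by comparing soap and pocket within the wrist picture, where they lined up to about 1 mm.

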